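Seat the covered sample tray on the pick tin and lift off its cover

TASK

Take the bone blank off the mouth of the pick tin and lay it down on the glass counter, then carry the sample tray over with its cover still on and set it, without dropping it, fully home in the tin's mouth. Then lift the cover off on its own, leaving the tray seated in the tin, and finish still holding the cover level, about a hand's breadth above the tray, so the customer can see the picks; leave the other things on the counter alone.

Things in the scene. Friction and masses are not known exactly. Their poses are not given: they have to be found in the camera images.
- tin: counter pick tin: open rectangular metal tin fixed to the counter, outside 53 mm (own x) by 154 mm (own y), 70 mm high, walls 2.5 mm, so its mouth is 48 x 149 mm; filled with picks up to 45 mm above its underside. Origin: centre of its underside, on the counter; z up. Half a turn makes no difference.
- tray: sample tray, the tin's inner lid: metal, ~0.16 kg, on the counter under its cover. Plug 44 x 145 mm from 0 to 12 mm height (lowest 4 mm: 40 x 141), band 56 (own x) x 160 mm (own y) from 12 to 32 mm, neck 44 x 149 mm up to 38 mm inside the cover. Origin: centre of its underside; z up. Home: band rests on the tin's rim, origin 58 mm above the tin's origin, long sides parallel, 2 mm play.
- tray_grip (a point): middle of the tray's band, 22 mm above the tray's origin, on its centre line: the height to grip the tray, across the 56 mm; the band stands 2 mm proud of the cover on either side.
- cover: cover, the outer lid: dark wood, ~0.12 kg, 52 mm (own x) by 157 mm (own y), 14 mm high without its knob. It sits over the tray's neck on the band, held by its weight only, 1.5 mm play (its origin 32 mm above the tray's). Origin: centre of its lower edge; z up.
- knob (a point): middle of the cover's round brass knob, 18 mm across and 16 mm high, standing upright at the centre of the cover's top; this point is 22 mm above the cover's origin, 8 mm above the cover's top.
- blank: the bone blank: a plain cream bar 80 mm long (own x), 12 mm wide (own y), 8 mm thick, 16 g, lying across the short way of the tin's mouth at the start, its ends on the two long walls. Origin: centre of its underside; z up.
- metronome: bystander: pyramid metronome in dark lacquer, 116 mm square, 220 mm tall, origin at the centre of its underside.
- pick_holder: bystander: pewter pick holder, round, 60 mm across, 55 mm tall with its picks, origin at the centre of its underside.
- finger_pick_a: bystander: steel finger pick, about 26 x 18 x 13 mm, origin at the centre of its underside.
- finger_pick_b: bystander: the other steel finger pick, the same.

How it is judged:
By the outcome, as a careful person would: the job done as asked, in the order asked, and still so for the second after the job is handed in, while the arm keeps its last pose, push and grip.
It also fails if it takes over 70 s, if anything falls off the work surface, if the arm or the gripper's body presses on something with over 40 N, if the wrist force passes 120 N, or if a joint passes its speed limit or range.

ROBOT

A 7-joint arm with a two-finger parallel gripper is mounted at the origin on the work surface. World frame = base frame: x ahead of the robot, y to its left, z up, the work surface at z = 0. Lengths are in m, angles in rad, forces in N, time in s.
With the tool pointing down it reaches from about 0.425 to 0.825 m from the base axis. Payload 3.6 kg.
Tool frame: the origin (TCP) lies midway between the tips of the shut fingers; the grasp point (between the pads) lies 19 mm behind it (bot.grip_point_offset is the distance from the TCP to the grasp point, in m); z points along the fingers, y is the line along which they close (so a half turn about z gives the same grasp; the last joint's range is limited). The gripper opens to 93 mm and grips with 3 to 60 N. Pads are 15 mm wide; open, the fingers measure 128 mm over their backs; the gripper's body (75 mm by 188 mm) begins 65 mm behind the grasp point.
Start: joints at [-1.312, 0.615, -0.013, 1.423, 0.008, 1.103, -0.04], TCP at [0.183, 0.624, 0.195] pointing down, gripper open.
Joint ranges: [-3.12, 3.12], [-0.3, 2.06], [-1.34, 1.32], [0.26, 2.42], [-1.36, 4.5], [0.01, 1.98], [-2.84, 2.84]. Speed limits (rad/s): [2.79, 2.79, 3.14, 3.14, 3.14, 3.14, 3.14].

INTERFACE

Orientations are given as a rotation vector (axis times angle).
In Python, from cell import bot, eyes gives the robot as it stands.
- The arm moves only by the tool play_rows, never from a script. Its argument "rows" is a list of rows, each a list of 7 numbers: the shift along the tool's x, y, z normalised to -1 to 1, where 1 is 120 mm, then the turn, a rotation vector about the tool's x, y, z normalised to -1 to 1, where 1 is 180 degrees, then the finger opening in mm, from 0 to 93. A call has 1 to 8 rows; each row is the pose to reach, as a shift and turn from the pose commanded when the call began, along the tool's axes at that moment, turning the shorter way round; what a row does not reach only later rows make up. A row lasts 1/8 s, in which the tool goes at most 62.5 mm and 10.7 degrees, less where a joint would pass 70% of its speed; a pose out of reach is approached as far as the arm can. A call with a number of a shift or a turn outside -1 to 1 is refused whole. A call with a gripper value outside its range is refused whole. The fingers move at their own pace and stop on an object; "force" is the grip in N (left out, the last holds). Time passes only in rows, so rows that repeat a pose let the fingers close. It gives the time, the measured TCP pose, the force, the opening and the grip force at its end, in the units of the state.
- bot.read_state(): the state, without advancing time (a new reading comes with each control period).
- eyes.snapshot(name): name is "scene" or "top" or "wrist"; returns the picture (480x640x3 uint8, blue, green, red); there is no depth.
- eyes.camera_model(name): a dict with "vfov" (degrees; the focal length in pixels is half the picture's height over the tangent of half this angle, whatever the lens; pixels are square), "cx", "cy" (the principal point, pixels), "cam_to_world" (4x4, takes a point from camera to world coordinates); the wrist camera has in their place "T_tool_cam" (4x4, takes a point from camera to tool coordinates, whose origin is the TCP and whose axes are the flange's). Camera axes: x right, y up, looking along -z (the intrinsics and any distortion apply to the point x, -y, -z); pixel columns grow to the right and rows downward; lengths in m; the calibration is good to about 2 mm. A picture is of the moment at which its call begins: read the wrist's pose just before it. camera_model takes no time and is no camera call.
- bot.close_job(): hands the job in; it is judged then, once.
The state is a dict: "t": time; "q": joint angles; "joint_vel": joint speeds; "tau": joint torques, N m; "position": TCP position; "tool_rot": TCP orientation; "ft_force": force on the tool from outside, world axes, zero at the start; "moment": the same for the moment, N m; "opening": opening from 0.0 (shut) to 1.0 (fully open); "gripper_force": force on a finger pad.
Only numpy, scipy, OpenCV 4.12 (cv2) and the standard library are available. Lean on these libraries where they do the work, as an engineer would, in place of code of your own. Each camera call takes 0.05 s, during which the arm holds its last target. There are 200 camera calls.

## Working session

There is one attempt and no reset: what is moved stays moved. The work goes in short steps, Python scripts to look and compute and a tool call to move; the robot and the scene stay as the last step left them, time stands still between calls to the robot, and variables do not carry over. Pictures are saved under pics/ and viewed, at most 10 in all, crops included, and the job is handed in when it is done.

Besides the shell and the picture viewer there is one more tool, called after "Call:" as name([rows], argument=value, ...), one row to a line, values as JSON. play_rows: Moves the arm, as the interface text tells. Scaled input: -1 to 1 covers 120 mm each way for a shift and 180 degrees each way for a turn. Its arguments: {"type":"object","properties":{"rows":{"type":"array"},"force":{"type":"number"}},"required":["rows"]}

```bash
mkdir -p pics; ls
python3 - <<'E'
from cell import bot, eyes
import cv2
s=bot.read_state();print({k:s[k] for k in('t','position','tool_rot','opening','ft_force')},bot.grip_point_offset)
for n in('scene','top','wrist'):
    cv2.imwrite(f'pics/{n}0.png',eyes.snapshot(n));print(n,eyes.camera_model(n))
E
```

```text
pics
{'t': 0.0, 'position': array([0.18299573, 0.62282719, 0.19367051]), 'tool_rot': array([-0.44722443, -3.10928349,  0.00398887]), 'opening': 1.0016800298410675, 'ft_force': array([-0.1350864 , -0.57520603, -0.03007304])} 0.0188
scene {'vfov': 46.56348452647765, 'cx': 305.3841437957775, 'cy': 241.40931426309086, 'cam_to_world': array([[ 0.02468284, -0.54249346,  0.83969733,  1.48642921],
       [ 0.99939962, -0.00703809, -0.03392429,  0.08630181],
       [ 0.02431357,  0.84003054,  0.54199404,  0.68684148],
       [ 0.        ,  0.        ,  0.        ,  1.        ]])}
top {'vfov': 47.2437203639485, 'cx': 322.44855383741736, 'cy': 235.86493715493836, 'cam_to_world': array([[ 9.98591940e-03,  9.83519484e-01, -1.80526194e-01,
         3.88886810e-01],
       [-9.99950139e-01,  9.82236734e-03, -1.79991523e-03,
         1.05232353e-01],
       [ 2.94289193e-06,  1.80535167e-01,  9.83568530e-01,
         1.07874271e+00],
       [ 0.00000000e+00,  0.00000000e+00,  0.00000000e+00,
         1.00000000e+00]])}
wrist {'vfov': 67.27296657020091, 'cx': 319.9340989527103, 'cy': 237.56759224356006, 'T_tool_cam': array([[ 2.13262836e-04,  9.68418071e-01,  2.49331897e-01,
         6.78679920e-02],
       [ 9.99999634e-01, -4.12993044e-04,  7.48749642e-04,
         1.39867870e-04],
       [ 8.28075023e-04,  2.49331646e-01, -9.68417805e-01,
        -1.89172213e-01],
       [ 0.00000000e+00,  0.00000000e+00,  0.00000000e+00,
         1.00000000e+00]])}
```

View pics/top0.png

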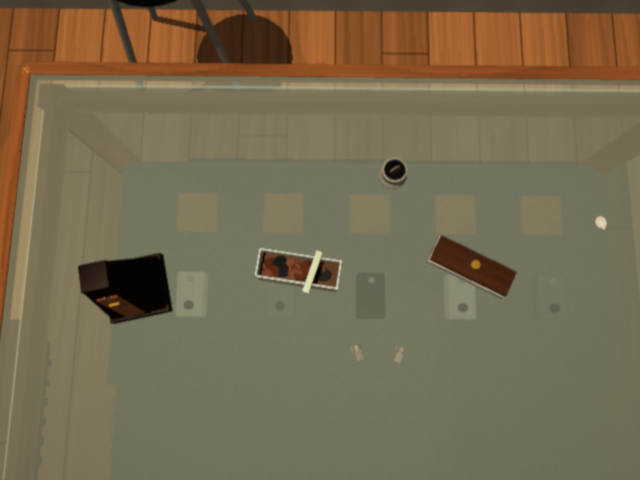

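View pics/scene0.png

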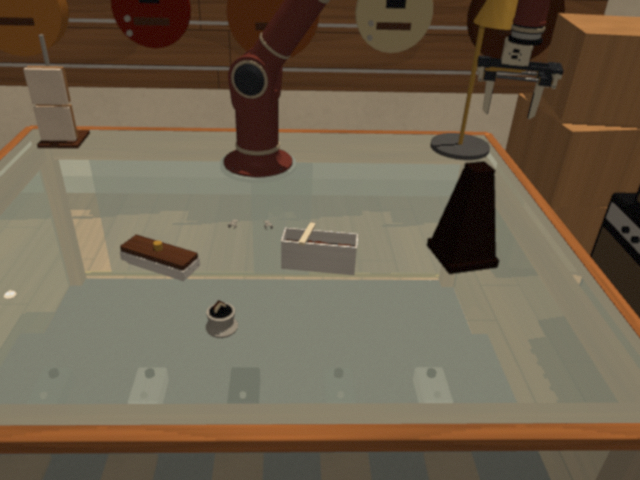

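The top view shows the tin with rim corners (258,249), (341,261), (338,289), (256,275), and the blank across it from (319,252) to (306,291). The cover corners are (439,236), (516,268), (506,297), (430,262), with the knob at (475,265). The metronome is at the left (80–172, 254–322). The picks are at (357,352) and (399,354), and the holder at (394,172). The scene view agrees with this, and shows the arm at the upper right.

```bash
cat > h.py <<'E'
from cell import bot, eyes
import numpy as np, cv2
from scipy.spatial.transform import Rotation as R
def cam(n,s=None):
    m=eyes.camera_model(n)
    if n=='wrist':
        s=s or bot.read_state(); T=np.eye(4); T[:3,:3]=R.from_rotvec(s['tool_rot']).as_matrix(); T[:3,3]=s['position']
        W=T@m['T_tool_cam']
    else: W=m['cam_to_world']
    return 240/np.tan(np.radians(m['vfov']/2)),m['cx'],m['cy'],W
def px2w(c,uv,z):
    f,cx,cy,W=c; d=W[:3,:3]@np.array([(uv[0]-cx)/f,-(uv[1]-cy)/f,-1]); o=W[:3,3]
    return o+d*(z-o[2])/d[2]
def w2px(c,p):
    f,cx,cy,W=c; q=W[:3,:3].T@(np.asarray(p)-W[:3,3]); return np.array([cx+f*q[0]/-q[2],cy-f*q[1]/-q[2]])
def shift(p,yaw=None):
    """shift (units) and turn (units) from the measured pose to TCP p pointing down, tool y along yaw deg (mod 180)"""
    s=bot.read_state(); Rt=R.from_rotvec(s['tool_rot']); d=Rt.inv().apply(np.asarray(p)-s['position'])/.12
    r=np.zeros(3)
    if yaw is not None:
        best=None
        for k in(0,180):
            a=np.radians(yaw+k); y=np.array([np.cos(a),np.sin(a),0]); z=np.array([0,0,-1.]); G=R.from_matrix(np.c_[np.cross(y,z),y,z])
            v=(Rt.inv()*G).as_rotvec()
            if best is None or np.linalg.norm(v)<np.linalg.norm(best): best=v
        r=best/np.pi
    print('shift',d.round(4),'turn',r.round(4),'pos',s['position'].round(4),'q7',s['q'].round(2),'t',round(s['t'],2),'op',round(s['opening'],3)); return d,r
def save(n,name,box=None,k=1):
    s=bot.read_state(); im=eyes.snapshot(n); cv2.imwrite('pics/'+name,im); return s,im
E
python3 - <<'E'
from h import *
c=cam('top')
def show(l,pts,z):
    P=np.array([px2w(c,p,z)[:2] for p in pts]);print(l,P.round(3).tolist(),'mean',P.mean(0).round(4), 'edges',np.linalg.norm(P-np.roll(P,-1,0),axis=1).round(3),'ang',[round(np.degrees(np.arctan2(*(P[(i+1)%len(P)]-P[i])[::-1])),1) for i in range(len(P))])
show('tin',[(258,249),(341,261),(338,289),(256,275)],.07)
show('blank',[(319,252),(306,291)],.078)
show('cover',[(439,236),(516,268),(506,297),(430,262)],.04)
show('knob',[(475,265)],.06)
show('metro',[(172,312),(111,322),(163,254)],0.0);show('mtop',[(80,265),(106,261),(108,288),(84,290)],.22)
show('picks',[(357,352),(399,354)],.01);show('holder',[(394,180)],0.02)
shift([.5,.1,.3],0)
print(R.from_rotvec(bot.read_state()['tool_rot']).as_matrix().round(3))
E
```

```text
tin [[0.548, 0.227], [0.527, 0.072], [0.475, 0.078], [0.499, 0.229]] mean [0.5124 0.1514] edges [0.156 0.052 0.153 0.049] ang [np.float64(-97.7), np.float64(174.2), np.float64(80.9), np.float64(-2.6)]
blank [[0.542, 0.113], [0.47, 0.136]] mean [0.5062 0.1246] edges [0.076 0.076] ang [np.float64(162.4), np.float64(-17.6)]
cover [[0.582, -0.117], [0.521, -0.262], [0.466, -0.24], [0.531, -0.099]] mean [ 0.5248 -0.1795] edges [0.157 0.059 0.156 0.054] ang [np.float64(-112.7), np.float64(158.5), np.float64(65.3), np.float64(-20.2)]
knob [[0.523, -0.179]] mean [ 0.5233 -0.1786] edges [0.] ang [np.float64(0.0)]
metro [[0.433, 0.399], [0.413, 0.516], [0.547, 0.424]] mean [0.4643 0.4462] edges [0.119 0.163 0.117] ang [np.float64(99.9), np.float64(-34.6), np.float64(-167.8)]
mtop [[0.496, 0.488], [0.503, 0.448], [0.46, 0.441], [0.457, 0.479]] mean [0.479 0.464] edges [0.041 0.043 0.037 0.04 ] ang [np.float64(-80.5), np.float64(-171.2), np.float64(95.4), np.float64(14.0)]
picks [[0.361, 0.039], [0.358, -0.041]] mean [ 0.3592 -0.0009] edges [0.08 0.08] ang [np.float64(-92.1), np.float64(87.9)]
holder [[0.698, -0.035]] mean [ 0.6982 -0.0347] edges [0.] ang [np.float64(0.0)]
shift [-3.7626 -3.4391 -0.8769] turn [-5.00e-04  4.00e-04  4.09e-01] pos [0.1831 0.623  0.194 ] q7 [-1.31  0.62 -0.01  1.42  0.01  1.1  -0.04] t 0.15 op 0.999
[[-0.959  0.282 -0.001]
 [ 0.282  0.959 -0.002]
 [-0.    -0.002 -1.   ]]
```

Call:
play_rows([
  [0, 0, -0.5, 0, 0, 0, 40],
  [0, 0, -1, 0, 0, 0, 40],
], force=8)

```text
t: 0.4
position: [0.1831, 0.623, 0.3152]
tool_rot: [-0.447, -3.109, 0.005]
ft_force: [0.2, 1.2, 1.2]
opening: 0.834
gripper_force: 0.0
```

Call:
play_rows([
  [-0.33, -0.28, 0, 0, 0, 0, 40],
  [-0.67, -0.57, 0, 0, 0, 0, 40],
  [-1, -0.85, 0, 0, 0, 0, 40],
])

```text
t: 0.78
position: [0.2705, 0.4902, 0.3146]
tool_rot: [0.447, 3.109, -0.001]
ft_force: [0.5, 0.5, -1.3]
opening: 0.512
gripper_force: 0.0
```

Call:
play_rows([
  [-0.33, -0.28, 0, 0, 0, 0, 40],
  [-0.67, -0.57, 0, 0, 0, 0, 40],
  [-1, -0.85, 0, 0, 0, 0, 40],
])

```text
t: 1.15
position: [0.3567, 0.3583, 0.3147]
tool_rot: [-0.448, -3.109, 0.001]
ft_force: [0.2, 0.8, 0.7]
opening: 0.429
gripper_force: 0.0
```

Call:
play_rows([
  [-0.33, -0.28, 0, 0, 0, 0, 40],
  [-0.67, -0.57, 0, 0, 0, 0, 40],
  [-1, -0.85, 0, 0, 0, 0, 40],
])

```text
t: 1.52
position: [0.443, 0.2268, 0.3148]
tool_rot: [-0.447, -3.109, 0.0]
ft_force: [1.0, 0.3, 0.5]
opening: 0.431
gripper_force: 0.0
```

Call:
play_rows([
  [-0.33, -0.3, 0, 0, 0, 0, 40],
  [-0.6, -0.55, 0.3, 0, 0, 0, 40],
  [-0.6, -0.55, 0.6, 0, 0, 0, 40],
  [-0.6, -0.55, 0.6, 0, 0, 0, 40],
])

```text
t: 2.02
position: [0.4907, 0.1441, 0.2405]
tool_rot: [-0.448, -3.103, 0.005]
ft_force: [-0.4, 0.5, -0.1]
opening: 0.429
gripper_force: 0.0
```

Run:
```python
from h import *
s,im=save('wrist','w1.png'); print(s['position'],s['tool_rot'])
c=cam('wrist',s); print(w2px(c,[.506,.125,.078]), w2px(c,s['position']))
shift([.506,.125,.072],72.4)
```

```text
[0.49072331 0.14414112 0.24045369] [-0.44769169 -3.10304515  0.00460481]
[306.71656834 236.00138201] [319.94144048 271.0146303 ]
shift [-0.1614 -0.1271  1.4196] turn [-0.0004 -0.0007  0.007 ] pos [0.4921 0.1452 0.2424] q7 [-0.45  0.36  0.17  1.74 -0.07  1.05  1.03] t 2.08 op 0.427
```

View pics/w1.png

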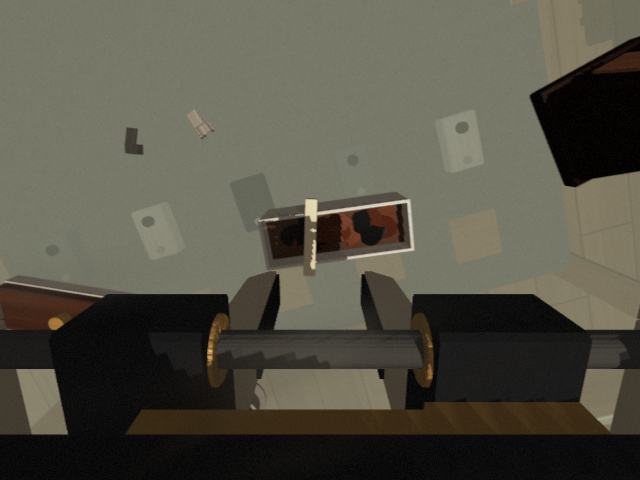

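The wrist view shows the blank from (312,199) to (310,275), about 4 px from where I predicted it. The tin rim corners are at (409,195), (413,250), (258,220) and (268,269).

Run:
```python
from h import *
s=dict(bot.read_state()); s['position']=np.array([0.49072331,0.14414112,0.24045369]); s['tool_rot']=np.array([-0.44769169,-3.10304515,0.00460481])
c=cam('wrist',s)
a=px2w(c,(312,199),.078);b=px2w(c,(310,275),.078); m=(a+b)/2
print(a,b,m,np.linalg.norm(a-b),np.degrees(np.arctan2(*(a-b)[1::-1])))
im=cv2.imread('pics/w1.png'); 
P=[px2w(c,p,.07)[:2] for p in((408,195),(413,250),(267,269),(258,220))];print(np.array(P),np.mean(P,0))
shift([m[0],m[1],.072],np.degrees(np.arctan2(*(a-b)[1::-1]))+90)
```

```text
[0.47172567 0.14083752 0.078     ] [0.546662   0.11617869 0.078     ] [0.50919384 0.12850811 0.078     ] 0.07888923461034256 161.7854975902291
[[0.49591485 0.23343029]
 [0.55310477 0.2255248 ]
 [0.53026492 0.07357118]
 [0.47780562 0.08142407]] [0.51427254 0.15348758]
shift [-0.1788 -0.0916  1.4195] turn [-0.0004 -0.0007  0.0104] pos [0.4921 0.1452 0.2424] q7 [-0.45  0.36  0.17  1.74 -0.07  1.05  1.03] t 2.08 op 0.427
```

Call:
play_rows([
  [-0.18, -0.09, 0.2, 0, 0, 0.01, 40],
  [-0.18, -0.09, 0.6, 0, 0, 0.01, 40],
  [-0.18, -0.09, 1, 0, 0, 0.01, 40],
])

```text
t: 2.45
position: [0.5126, 0.1301, 0.124]
tool_rot: [0.493, 3.098, 0.005]
ft_force: [0.8, 0.5, -0.4]
opening: 0.429
gripper_force: 0.0
```

Call:
play_rows([
  [0, 0, 0.25, 0, 0, 0, 40],
  [0, 0, 0.43, 0, 0, 0, 40],
  [0, 0, 0.43, 0, 0, 0, 30],
  [0, 0, 0.43, 0, 0, 0, 0],
  [0, 0, 0.43, 0, 0, 0, 0],
  [0, 0, 0.43, 0, 0, 0, 0],
  [0, 0, 0.43, 0, 0, 0, 0],
])

```text
t: 3.32
position: [0.5107, 0.1285, 0.0717]
tool_rot: [0.496, 3.102, 0.0]
ft_force: [-0.2, 0.2, 0.7]
opening: 0.004
gripper_force: 0.0
```

Run:
```python
from h import *
s,im=save('wrist','w2.png'); print(s['position'],w2px(cam('wrist',s),s['position']),s['opening'])
cv2.imwrite('pics/w2c.png',cv2.resize(im[150:330,200:440],None,fx=3,fy=3))
```

```text
[0.51073544 0.1285263  0.07167188] [319.89022123 271.01810492] 0.004322109426001409
```

View pics/w2c.png

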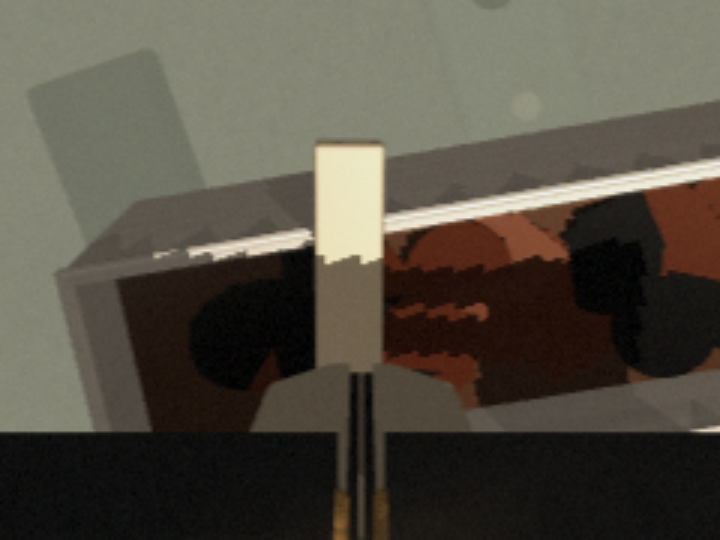

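The wrist crop shows the fingers shut just above the blank. The blank is centred on them, at about column 317 against TCP 320, so the tips were too high. I'll open, go 7 mm lower and close again.

Call:
play_rows([
  [0, -0.01, -0.03, 0, 0, 0, 40],
  [0, -0.01, -0.03, 0, 0, 0, 40],
  [0, -0.01, -0.03, 0, 0, 0, 40],
  [0, -0.01, 0.06, 0, 0, 0, 40],
  [0, -0.01, 0.06, 0, 0, 0, 0],
  [0, -0.01, 0.06, 0, 0, 0, 0],
  [0, -0.01, 0.06, 0, 0, 0, 0],
  [0, -0.01, 0.06, 0, 0, 0, 0],
])

```text
t: 4.38
position: [0.5103, 0.1273, 0.0642]
tool_rot: [0.496, 3.102, 0.0]
ft_force: [0.3, -0.3, -0.4]
opening: 0.051
gripper_force: 0.0
```

Call:
play_rows([
  [0, 0, 0, 0, 0, 0, 0],
  [0, 0, 0, 0, 0, 0, 0],
])

```text
t: 4.62
position: [0.5102, 0.1273, 0.0641]
tool_rot: [0.496, 3.102, -0.0]
ft_force: [0.7, -0.8, -0.8]
opening: 0.004
gripper_force: 0.0
```

Run:
```python
from h import *
s,im=save('scene','s2.png'); c=cam('scene'); u,v=w2px(c,s['position']).astype(int);print(u,v,s['position'])
_,w=save('wrist','w3.png')
A=cv2.resize(im[v-60:v+40,u-60:u+60],(480,400),interpolation=cv2.INTER_CUBIC); B=cv2.resize(w[150:310,260:380],(300,400))
cv2.imwrite('pics/s2c.png',np.hstack([A,B]))
```

```text
306 238 [0.51018591 0.12732268 0.06412136]
```

View pics/s2c.png

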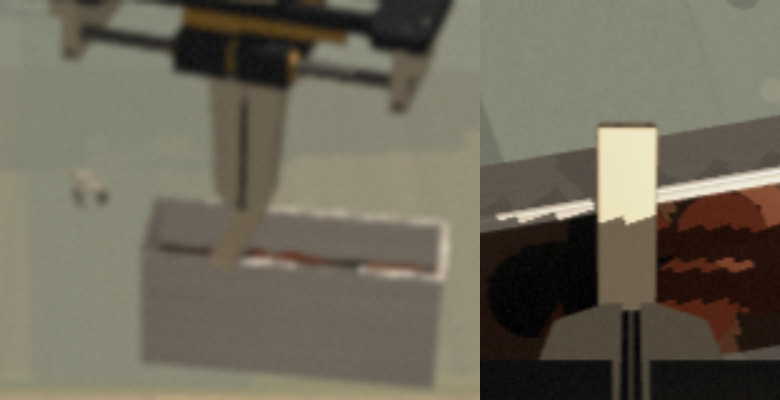

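The scene crop and the wrist geometry both put the real fingertips about 17 mm short of the TCP, near the grasp point and just above the blank. I'll open, lower so the grasp point is at the blank's mid-height, and close.

Call:
play_rows([
  [0, -0.01, -0.03, 0, 0, 0, 35],
  [0, -0.01, -0.03, 0, 0, 0, 35],
  [0, -0.01, -0.03, 0, 0, 0, 35],
  [0, -0.01, 0.09, 0, 0, 0, 35],
  [0, -0.01, 0.09, 0, 0, 0, 0],
  [0, -0.01, 0.09, 0, 0, 0, 0],
  [0, -0.01, 0.09, 0, 0, 0, 0],
  [0, -0.01, 0.09, 0, 0, 0, 0],
])

```text
t: 5.72
position: [0.5099, 0.1262, 0.0534]
tool_rot: [0.496, 3.102, 0.0]
ft_force: [0.0, 1.0, -1.3]
opening: 0.122
gripper_force: 8.0
```

Call:
play_rows([
  [0, 0, 0, 0, 0, 0, 0],
  [0, 0, 0, 0, 0, 0, 0],
])

```text
t: 5.98
position: [0.5098, 0.1262, 0.0533]
tool_rot: [0.496, 3.102, 0.0]
ft_force: [0.3, 0.3, 0.0]
opening: 0.125
gripper_force: 8.0
```

Call:
play_rows([
  [0, 0, -0.25, 0, 0, 0, 0],
  [0, 0, -0.5, 0, 0, 0, 0],
  [-0.2, -0.4, -0.5, 0, 0, 0, 0],
  [-0.35, -0.8, -0.5, 0, 0, 0, 0],
  [-0.44, -1, -0.5, 0, 0, 0, 0],
  [-0.44, -1, -0.1, 0, 0, 0, 0],
  [-0.44, -1, 0.3, 0, 0, 0, 0],
  [-0.44, -1, 0.45, 0, 0, 0, 0],
])

```text
t: 6.98
position: [0.5206, -0.0044, -0.0032]
tool_rot: [-0.496, -3.098, 0.001]
ft_force: [0.1, -0.3, 0.3]
opening: 0.121
gripper_force: 8.0
```

Call:
play_rows([
  [0, 0, 0.03, 0, 0, 0, 0],
  [0, 0, 0.06, 0, 0, 0, 0],
  [0, 0, 0.09, 0, 0, 0, 0],
  [0, 0, 0.09, 0, 0, 0, 0],
])

```text
t: 7.48
position: [0.5228, -0.0043, -0.0111]
tool_rot: [0.496, 3.101, 0.0]
ft_force: [-1.2, 0.5, -0.0]
opening: 0.122
gripper_force: 8.0
```

Call:
play_rows([
  [0, 0, 0.02, 0, 0, 0, 0],
  [0, 0, 0.03, 0, 0, 0, 0],
  [0, 0, 0.04, 0, 0, 0, 0],
  [0, 0, 0.04, 0, 0, 0, 0],
])

```text
t: 7.98
position: [0.5224, -0.0043, -0.0164]
tool_rot: [-0.496, -3.102, 0.0]
ft_force: [-0.2, -0.8, -0.6]
opening: 0.126
gripper_force: 8.0
```

Call:
play_rows([
  [0, 0, 0, 0, 0, 0, 35],
  [0, 0, 0, 0, 0, 0, 35],
  [0, 0, 0, 0, 0, 0, 35],
  [0, 0, -0.3, 0, 0, 0, 35],
  [0, 0, -0.7, 0, 0, 0, 93],
  [0, 0, -1, 0, 0, 0, 93],
])

```text
t: 8.72
position: [0.5228, -0.0043, 0.1054]
tool_rot: [0.496, 3.101, 0.0]
ft_force: [0.6, 0.4, -0.1]
opening: 0.542
gripper_force: 0.0
```

Call:
play_rows([
  [0, -0.3, -0.5, 0, 0, 0, 93],
  [0, -0.6, -1, 0, 0, 0, 93],
  [0, -0.6, -1, 0, 0, 0, 93],
  [0, -0.6, -1, 0, 0, 0, 93],
])

```text
t: 9.22
position: [0.5001, -0.0728, 0.224]
tool_rot: [0.497, 3.101, 0.001]
ft_force: [0.2, 0.1, -0.5]
opening: 0.966
gripper_force: 0.0
```

Run:
```python
from h import *
s,im=save('wrist','w4.png'); t,im2=save('top','t4.png')
print(s['position'].tolist(),s['tool_rot'].tolist()); shift([.524,-.179,.24],-23.5)
cv2.imwrite('pics/c4.png',np.hstack([cv2.resize(im,(480,360)),cv2.resize(im2[220:310,300:380],(320,360))]))
```

```text
[0.5000573771774508, -0.07275735282244986, 0.22399293308532228] [0.49734925395897667, 3.100835168237086, 0.000885168805435543]
shift [-0.4748 -0.7902 -0.152 ] turn [ 0.0009 -0.0009 -0.4698] pos [ 0.4992 -0.0712  0.222 ] q7 [-0.03  0.37  0.18  1.8  -0.08  0.99  1.44] t 9.32 op 0.994
```

View pics/c4.png

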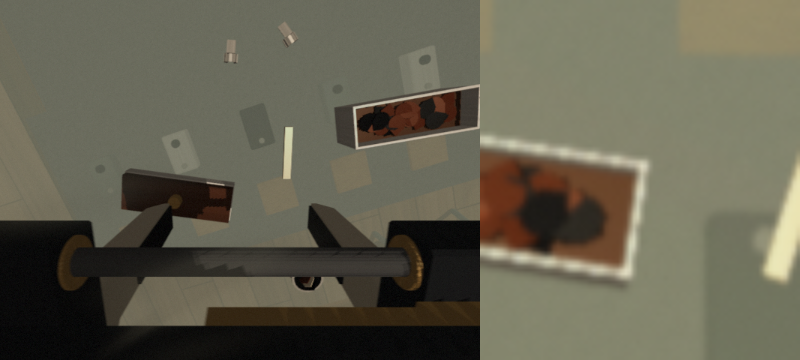

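The wrist view shows the blank lying flat on the glass, clear of the tin and of the tray, which is at the left under its cover. For the grip I'll turn +95°, because the other way would run joint 7 past its range.

Call:
play_rows([
  [-0.1, -0.15, -0.05, 0, 0, 0.05, 93],
  [-0.2, -0.35, -0.1, 0, 0, 0.1, 93],
  [-0.3, -0.55, -0.15, 0, 0, 0.16, 93],
  [-0.4, -0.7, -0.15, 0, 0, 0.22, 93],
  [-0.47, -0.79, -0.15, 0, 0, 0.27, 93],
])

```text
t: 9.95
position: [0.5237, -0.1797, 0.2392]
tool_rot: [-1.732, -2.616, 0.002]
ft_force: [-0.2, 0.0, -0.6]
opening: 0.997
gripper_force: 0.0
```

Call:
play_rows([
  [0, 0, 0, 0, 0, 0.05, 93],
  [0, 0, 0, 0, 0, 0.1, 93],
  [0, 0, 0, 0, 0, 0.16, 93],
  [0, 0, 0, 0, 0, 0.22, 93],
  [0, 0, 0, 0, 0, 0.258, 93],
  [0, 0, 0, 0, 0, 0.258, 93],
  [0, 0, 0, 0, 0, 0.258, 93],
])

```text
t: 10.82
position: [0.5239, -0.1794, 0.2404]
tool_rot: [-2.619, -1.732, 0.003]
ft_force: [-1.1, -0.2, 0.3]
opening: 1.0
gripper_force: 0.0
```

Run:
```python
from h import *
s,im=save('wrist','w5.png')
print(s['position'].tolist(),s['tool_rot'].tolist()); shift([.524,-.179,.24],-23.5)
c=cam('wrist',s); print(w2px(c,[.523,-.179,.062]))
cv2.imwrite('pics/c5.png',cv2.resize(im[40:340,130:530],(800,600)))
```

```text
[0.5239052711779737, -0.1793625816279136, 0.24038176336611816] [-2.6187885438043144, -1.7320700956893464, 0.0026735811304092324]
shift [ 0.0055 -0.0019  0.0066] turn [-0.0005  0.0001  0.0023] pos [ 0.524  -0.1797  0.2408] q7 [-0.11  0.48  0.63  1.65 -0.31  1.12  0.2 ] t 10.88 op 1.0
[318.45347679 213.30672218]
```

View pics/c5.png

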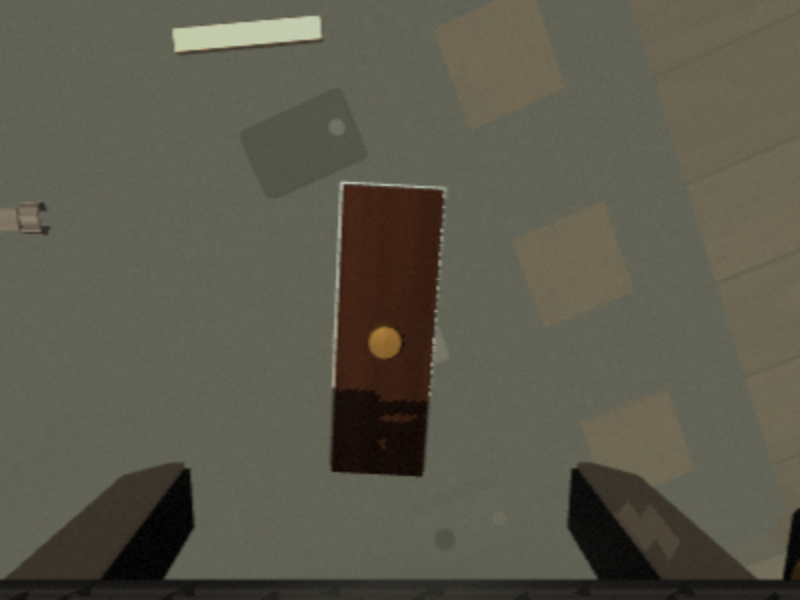

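The wrist crop shows the knob at crop (385,342). The cover's top corners are at (344,185), (442,188), (332,470) and (422,475).

Run:
```python
from h import *
s=bot.read_state(); s['position']=np.array([.5239,-.1796,.2406]);s['tool_rot']=np.array([-2.6188,-1.7321,.0025]); c=cam('wrist',s)
f=lambda p,z:px2w(c,(130+p[0]/2,40+p[1]/2),z)
P=[f(p,.046) for p in((344,185),(442,188),(422,475),(332,470))]
k=f((385,342),.062);a=(P[0]+P[1])/2;b=(P[2]+P[3])/2;print(np.array(P).round(4),'knob',k,'mid',(a+b)/2,'L',np.linalg.norm(a-b),'W',np.linalg.norm(P[0]-P[1]),np.linalg.norm(P[2]-P[3]))
ang=np.degrees(np.arctan2(*(a-b)[1::-1]));m=(k[:2]+(a+b)[:2]/2)/2;print(ang,m)
shift([*m,0.0],ang-90)
```

```text
[[ 0.5391 -0.0983  0.046 ]
 [ 0.5847 -0.1193  0.046 ]
 [ 0.5163 -0.2598  0.046 ]
 [ 0.4707 -0.2371  0.046 ]] knob [ 0.52779378 -0.1786757   0.062     ] mid [ 0.5276866  -0.17861541  0.046     ] L 0.15552299686921772 W 0.05012063656858707 0.05093586702431993
63.90679822595302 [ 0.52774019 -0.17864555]
shift [0.0208 0.0289 2.0066] turn [-0.0005  0.0001  0.0167] pos [ 0.524  -0.1797  0.2408] q7 [-0.11  0.48  0.63  1.65 -0.31  1.12  0.2 ] t 10.88 op 1.0
```

Call:
play_rows([
  [0.02, 0.03, 0.3, 0, 0, 0.017, 93],
  [0.02, 0.03, 0.7, 0, 0, 0.017, 93],
  [0.02, 0.03, 1, 0, 0, 0.017, 93],
])

```text
t: 11.25
position: [0.5279, -0.1789, 0.1197]
tool_rot: [-2.666, -1.66, 0.001]
ft_force: [0.3, 0.5, 0.3]
opening: 0.999
gripper_force: 0.0
```

Call:
play_rows([
  [0, 0, 0.4, 0, 0, 0, 93],
  [0, 0, 0.7, 0, 0, 0, 93],
  [0, 0, 0.9, 0, 0, 0, 93],
  [0, 0, 1, 0, 0, 0, 93],
  [0, 0, 1, 0, 0, 0, 66],
  [0, 0, 1, 0, 0, 0, 60],
  [0, 0, 1, 0, 0, 0, 50],
  [0, 0, 1, 0, 0, 0, 50],
], force=20)

```text
t: 12.25
position: [0.5277, -0.179, 0.0022]
tool_rot: [-2.666, -1.658, 0.0]
ft_force: [-2.5, 1.2, 3.0]
opening: 0.62
gripper_force: 1.7
```

Call:
play_rows([
  [0, 0, 0, 0, 0, 0, 40],
  [0, 0, 0, 0, 0, 0, 40],
  [0, 0, 0, 0, 0, 0, 40],
], force=40)

```text
t: 12.62
position: [0.5272, -0.1788, 0.0021]
tool_rot: [-2.666, -1.657, 0.001]
ft_force: [-3.7, 1.9, 6.8]
opening: 0.596
gripper_force: 40.0
```

Call:
play_rows([
  [0, 0, -0.05, 0, 0, 0, 40],
  [0, 0, -0.2, 0, 0, 0, 40],
  [0, 0, -0.45, 0, 0, 0, 40],
  [0, 0, -0.7, 0, 0, 0, 40],
  [0, 0, -0.9, 0, 0, 0, 40],
  [0, 0, -1, 0, 0, 0, 40],
  [0, 0, -1, 0, 0, 0, 40],
])

```text
t: 13.5
position: [0.5289, -0.1798, 0.1226]
tool_rot: [2.667, 1.658, 0.002]
ft_force: [0.0, 0.2, -3.4]
opening: 0.594
gripper_force: 40.0
```

Call:
play_rows([
  [0.08, -0.05, 0, 0, 0, -0.01, 40],
  [0.22, -0.15, 0, 0, 0, -0.03, 40],
  [0.4, -0.25, 0, 0, 0, -0.05, 40],
  [0.55, -0.37, 0, 0, 0, -0.07, 40],
  [0.65, -0.45, 0, 0, 0, -0.09, 40],
  [0.7, -0.49, 0, 0, 0, -0.1, 40],
  [0.7, -0.49, 0, 0, 0, -0.1, 40],
])

```text
t: 14.38
position: [0.5128, -0.0781, 0.1217]
tool_rot: [2.375, 2.056, 0.0]
ft_force: [-0.2, 0.4, -2.8]
opening: 0.589
gripper_force: 40.0
```

Run:
```python
from h import *
shift([.497,.024,.122],-8)
```

```text
shift [ 0.8232 -0.2518 -0.0023] turn [ 0.0001  0.0001 -0.0013] pos [ 0.5128 -0.0781  0.1217] q7 [-0.22  0.55  0.5   1.9  -0.36  0.78  0.33] t 14.38 op 0.589
```

Call:
play_rows([
  [0.1, -0.08, -0.2, 0, 0, 0, 40],
  [0.25, -0.17, -0.5, 0, 0, 0, 40],
  [0.35, -0.25, -0.8, 0, 0, 0, 40],
  [0.35, -0.25, -0.8, 0, 0, 0, 40],
  [0.35, -0.25, -0.8, 0, 0, 0, 40],
])

```text
t: 15.0
position: [0.4886, -0.0334, 0.2168]
tool_rot: [-2.377, -2.053, 0.002]
ft_force: [0.1, -0.0, -2.9]
opening: 0.595
gripper_force: 40.0
```

Run:
```python
from h import *
s,im=save('wrist','w6.png'); t,im2=save('top','t6.png')
print(s['position'].tolist(),s['tool_rot'].tolist(),w2px(cam('top'),[.5143,.1535,.07]))
cv2.imwrite('pics/c6.png',np.hstack([cv2.resize(im,(400,600)) if 0 else cv2.resize(im[0:300,200:440],(480,600)),cv2.resize(im2[230:310,240:360][:, :100],(320,256)) if 0 else cv2.copyMakeBorder(cv2.resize(im2[238:302,250:346],(320,213),interpolation=cv2.INTER_CUBIC),0,387,0,0,cv2.BORDER_CONSTANT)]))
```

```text
[0.4886235206500925, -0.03341864975462194, 0.21680573464553782] [-2.3774470349227013, -2.0533043337874575, 0.002217810725534489] [297.02644568 267.38482024]
```

View pics/c6.png

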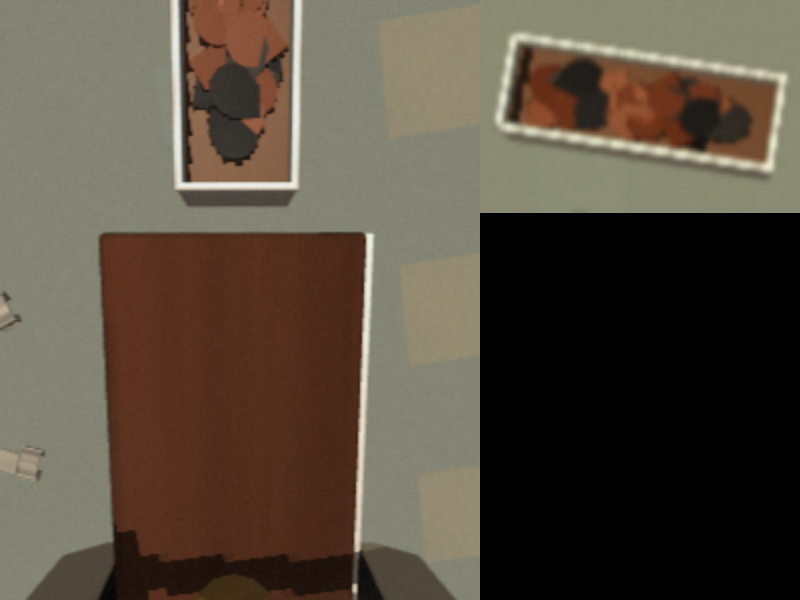

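The wrist view shows the tray held level with its cover on, the cover's front edge at crop (100–366, 235). The tin's near rim is at crop (176,190)–(298,188). I'll measure both to subpixel accuracy.

```bash
cat > fit.py <<'E'
from h import *
s=bot.read_state(); s['position']=np.array([.4886,-.0334,.2170]);s['tool_rot']=np.array([-2.377,-2.053,.001]); c=cam('wrist',s)
im=cv2.imread('pics/w6.png'); g=im.min(2).astype(float)  # blue-ish min: white stands out
def edge(prof,thr):  # outer subpixel crossings
    i=np.where(prof>thr)[0]; a,b=i[0],i[-1]
    return a-(prof[a]-thr)/(prof[a]-prof[a-1]), b+(prof[b]-thr)/(prof[b]-prof[b+1])
L=[];Rr=[]
for v in range(2,88,4):
    a,b=edge(g[v,260:380],150); L.append((a+260,v)); Rr.append((b+260,v))
E=[]
for u in range(294,345,5): E.append((u,50+edge(g[50:112,u],150)[1]))
W=lambda l,z=.07:np.array([px2w(c,p,z)[:2] for p in l])
L,Rr,E=W(L),W(Rr),W(E)
def line(P): m=P.mean(0); d=np.linalg.svd(P-m)[2][0]; return m,d*np.sign(d[1] if abs(d[1])>abs(d[0]) else d[0])
(ml,dl),(mr,dr),(me,de)=line(L),line(Rr),line(E)
A=lambda d:np.degrees(np.arctan2(d[1],d[0])); ax=dl+dr; ax/=np.linalg.norm(ax); n=np.array([-ax[1],ax[0]])
print('angles',A(dl),A(dr),A(de)+90,'width',abs((ml-mr)@n))
side=(ml+mr)/2; end=side+ax*((me-side)@ax); ctr=end+.077*ax; print('tin',ctr,A(ax),'end',end)
# tray: cover front centre, band right edge
Ri=R.from_rotvec(s['tool_rot']).inv(); T=lambda p,z:Ri.apply(px2w(c,p,s['position'][2]+z)-s['position'])*1e3
print('cover front L/R in tool mm',T((250,117.5),.044),T((383,117.5),.044),'band R',T((386.5,118),.030))
# top view
it=cv2.imread('pics/t6.png')[238:302,250:346]; k=8; b=cv2.resize(it.min(2),None,fx=k,fy=k,interpolation=cv2.INTER_CUBIC)>135
cn=max(cv2.findContours(b.astype('uint8'),0,1)[0],key=cv2.contourArea)
Pt=np.array([px2w(cam('top'),((p[0][0]+.5)/k-.5+250,(p[0][1]+.5)/k-.5+238),.07)[:2] for p in cn])
print('top',cv2.minAreaRect((Pt*1e3).astype('float32')))
E
python3 fit.py
```

```text
angles 81.61088729787997 81.7076981600298 81.72627559332392 width 0.05424294406784078
tin [0.51491204 0.15302974] 81.65929272895488 end [0.50374249 0.07684417]
cover front L/R in tool mm [ 78.73372502 -25.87960313 -43.97442976] [ 78.74173419  25.02713881 -44.02422822] band R [ 79.50700336  28.83482365 -30.02794364]
top ((513.4347534179688, 152.03952026367188), (158.38613891601562, 57.21645736694336), 81.73478698730469)
```

```bash
python3 -c "
from h import *
shift([.5149,.1530,.110],81.66-90)"
```

```text
shift [ 1.5694 -0.0044  0.8834] turn [-0.0009  0.0004 -0.0002] pos [ 0.4883 -0.0333  0.2162] q7 [-0.39  0.39  0.58  1.85 -0.25  0.98  0.15] t 15.1 op 0.593
```

Call:
play_rows([
  [0.1, 0, 0, 0, 0, 0, 40],
  [0.3, 0, 0, 0, 0, 0, 40],
  [0.55, 0, 0, 0, 0, 0, 40],
  [0.8, 0, 0.1, 0, 0, 0, 40],
  [0.95, 0, 0.2, 0, 0, 0, 40],
  [1, 0, 0.2, 0, 0, 0, 40],
  [1, 0, 0.2, 0, 0, 0, 40],
])

```text
t: 15.98
position: [0.5066, 0.0857, 0.1936]
tool_rot: [2.376, 2.054, -0.001]
ft_force: [-0.2, 0.2, -2.4]
opening: 0.596
gripper_force: 40.0
```

Call:
play_rows([
  [0.1, 0, 0.05, 0, 0, 0, 40],
  [0.3, 0, 0.15, 0, 0, 0, 40],
  [0.5, 0, 0.3, 0, 0, 0, 40],
  [0.57, 0, 0.5, 0, 0, 0, 40],
  [0.57, 0, 0.65, 0, 0, 0, 40],
  [0.57, 0, 0.68, 0, 0, 0, 40],
  [0.57, 0, 0.68, 0, 0, 0, 40],
])

```text
t: 16.85
position: [0.5162, 0.1548, 0.1116]
tool_rot: [-2.375, -2.056, 0.001]
ft_force: [0.8, -0.4, -2.7]
opening: 0.598
gripper_force: 40.0
```

```bash
python3 -c "
from h import *
for i in range(3): shift([.5149,.1530,.078],81.66-90); eyes.snapshot('top')
print(bot.read_state()['ft_force'])"
```

```text
shift [-0.0161 -0.0087  0.2798] turn [-0.0002  0.0001  0.0006] pos [0.5162 0.1548 0.1116] q7 [-0.64  0.59  0.48  1.86 -0.37  0.79 -0.11] t 16.85 op 0.598
shift [-0.0148 -0.0131  0.285 ] turn [ 0.0002 -0.0001  0.0005] pos [0.5167 0.1545 0.1122] q7 [-0.64  0.58  0.48  1.86 -0.37  0.79 -0.11] t 16.9 op 0.596
shift [-0.0141 -0.015   0.2877] turn [ 0.0004 -0.0002  0.0004] pos [0.5169 0.1544 0.1125] q7 [-0.64  0.58  0.48  1.86 -0.37  0.79 -0.11] t 16.95 op 0.595
[ 0.87404134  0.80706677 -2.85570884]
```

Call:
play_rows([
  [-0.015, -0.013, 0.08, 0, 0, 0, 40],
  [-0.015, -0.013, 0.18, 0, 0, 0, 40],
  [-0.015, -0.013, 0.28, 0, 0, 0, 40],
  [-0.015, -0.013, 0.28, 0, 0, 0, 40],
])

```text
t: 17.5
position: [0.5133, 0.1523, 0.077]
tool_rot: [-2.375, -2.054, 0.005]
ft_force: [-0.3, -0.6, -2.8]
opening: 0.595
gripper_force: 40.0
```

```bash
python3 -c "
from h import *
for i in range(3): shift([.5149,.1530,.060],81.66-90); eyes.snapshot('top')
print(bot.read_state()['ft_force'])"
```

```text
shift [0.0079 0.0125 0.1416] turn [-0.0009  0.0004  0.0003] pos [0.5133 0.1523 0.077 ] q7 [-0.62  0.63  0.45  1.9  -0.4   0.71 -0.08] t 17.5 op 0.595
shift [0.0064 0.0066 0.1475] turn [-0.0004  0.0003  0.0003] pos [0.514  0.1524 0.0777] q7 [-0.62  0.63  0.45  1.89 -0.4   0.71 -0.08] t 17.55 op 0.593
shift [0.005  0.0025 0.1518] turn [-0.0001  0.0001  0.0003] pos [0.5145 0.1525 0.0782] q7 [-0.62  0.63  0.45  1.89 -0.4   0.71 -0.08] t 17.6 op 0.593
[-0.21077641  0.44965562 -3.28173643]
```

Aligned to about 0.6 mm. I'll insert slowly, watching the force.

Call:
play_rows([
  [0.004, 0.002, 0.025, 0, 0, 0, 40],
  [0.004, 0.002, 0.05, 0, 0, 0, 40],
  [0.004, 0.002, 0.075, 0, 0, 0, 40],
  [0.004, 0.002, 0.1, 0, 0, 0, 40],
  [0.004, 0.002, 0.1, 0, 0, 0, 40],
])

```text
t: 18.27
position: [0.5145, 0.1529, 0.0661]
tool_rot: [-2.376, -2.055, 0.001]
ft_force: [0.4, -0.7, -2.9]
opening: 0.592
gripper_force: 40.0
```

Call:
play_rows([
  [0, 0, 0.02, 0, 0, 0, 40],
  [0, 0, 0.035, 0, 0, 0, 40],
  [0, 0, 0.045, 0, 0, 0, 40],
  [0, 0, 0.052, 0, 0, 0, 40],
  [0, 0, 0.052, 0, 0, 0, 40],
])

```text
t: 18.9
position: [0.5148, 0.153, 0.0602]
tool_rot: [2.376, 2.055, 0.0]
ft_force: [-0.3, 0.0, -2.6]
opening: 0.597
gripper_force: 40.0
```

No contact yet. I'll ease down until the weight comes off.

Call:
play_rows([
  [0, 0, 0.008, 0, 0, 0, 40],
  [0, 0, 0.012, 0, 0, 0, 40],
  [0, 0, 0.016, 0, 0, 0, 40],
  [0, 0, 0.016, 0, 0, 0, 40],
])

```text
t: 19.4
position: [0.5149, 0.153, 0.0601]
tool_rot: [-2.375, -2.055, -0.002]
ft_force: [-2.9, -0.7, 8.8]
opening: 0.595
gripper_force: 40.0
```

Call:
play_rows([
  [0, 0, -0.008, 0, 0, 0, 56],
  [0, 0, -0.008, 0, 0, 0, 75],
  [0, 0, -0.008, 0, 0, 0, 75],
  [0, 0, -0.008, 0, 0, 0, 75],
  [0, 0, -0.05, 0, 0, 0, 75],
  [0, 0, -0.15, 0, 0, 0, 75],
  [0, 0, -0.26, 0, 0, 0, 60],
  [0, 0, -0.26, 0, 0, 0, 50],
], force=20)

```text
t: 20.4
position: [0.516, 0.1532, 0.0911]
tool_rot: [2.375, 2.055, 0.005]
ft_force: [-0.5, -0.2, 0.0]
opening: 0.641
gripper_force: 0.0
```

Run:
```python
from h import *
s,im=save('wrist','w7.png'); t,im2=save('scene','s7.png'); shift([.5149,.153,.092],81.66-90); print(bot.read_state()['ft_force'], w2px(cam('wrist',s),[.515,.153,.12]))
u,v=w2px(cam('scene'),[.515,.153,.09]).astype(int)
cv2.imwrite('pics/c7.png',np.hstack([cv2.resize(im[:300,200:440],(400,500)),cv2.resize(im2[v-55:v+45,u-40:u+40],(400,500),interpolation=cv2.INTER_CUBIC)]))
```

```text
shift [-0.0007  0.0009 -0.0181] turn [ 0.0001 -0.0001  0.0004] pos [0.5148 0.1531 0.0898] q7 [-0.63  0.61  0.46  1.88 -0.39  0.73 -0.09] t 20.5 op 0.568
[-0.77717024  0.28409016  0.04383933] [316.2736277 293.5796301]
```

View pics/c7.png

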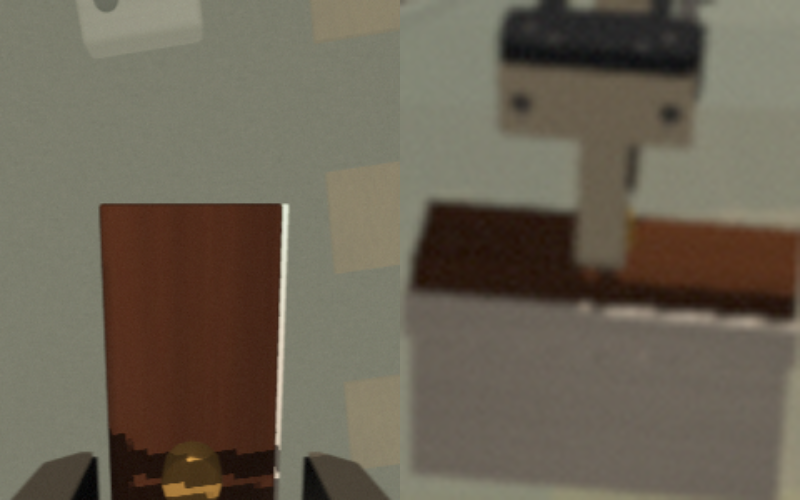

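The view shows the tray seated and level with its cover on. The knob sits between the fingers, about 1 mm to the left, so I'll centre on it and close.

Call:
play_rows([
  [0, -0.008, 0, 0, 0, 0, 30],
  [0, -0.008, 0, 0, 0, 0, 22],
  [0, -0.008, 0, 0, 0, 0, 10],
  [0, -0.008, 0, 0, 0, 0, 5],
  [0, -0.008, 0, 0, 0, 0, 5],
  [0, -0.008, 0, 0, 0, 0, 5],
  [0, -0.008, 0, 0, 0, 0, 5],
])

```text
t: 21.38
position: [0.5136, 0.1531, 0.0893]
tool_rot: [-2.376, -2.055, 0.001]
ft_force: [0.0, 0.1, -1.5]
opening: 0.18
gripper_force: 20.0
```

Call:
play_rows([
  [0, 0, -0.01, 0, 0, 0, 5],
  [0, 0, -0.03, 0, 0, 0, 5],
  [0, 0, -0.06, 0, 0, 0, 5],
  [0, 0, -0.1, 0, 0, 0, 5],
  [0, 0, -0.1, 0, 0, 0, 5],
])

```text
t: 22.0
position: [0.5142, 0.1532, 0.1021]
tool_rot: [2.375, 2.055, 0.002]
ft_force: [-0.7, 0.2, -1.3]
opening: 0.184
gripper_force: 20.0
```

The load is about 1.3 N, which is the cover alone. Lifting on.

Call:
play_rows([
  [0, 0, -0.1, 0, 0, 0, 5],
  [0, 0, -0.3, 0, 0, 0, 5],
  [0, 0, -0.5, 0, 0, 0, 5],
  [0, 0, -0.65, 0, 0, 0, 5],
  [0, 0, -0.7, 0, 0, 0, 5],
  [0, 0, -0.7, 0, 0, 0, 5],
  [0, 0, -0.7, 0, 0, 0, 5],
  [0, 0, -0.7, 0, 0, 0, 5],
])

```text
t: 23.0
position: [0.5133, 0.153, 0.1848]
tool_rot: [-2.376, -2.055, 0.002]
ft_force: [-0.4, 0.3, -0.8]
opening: 0.184
gripper_force: 20.0
```

Run:
```python
from h import *
t,im2=save('scene','s8.png'); shift([.5149,.153,.19],81.66-90); print(bot.read_state()['ft_force'])
cv2.imwrite('pics/c8.png',cv2.resize(im2[130:340,100:380],(800,600)))
```

```text
shift [ 0.0017  0.0121 -0.0429] turn [-0.0004  0.0003  0.0003] pos [0.5134 0.153  0.1848] q7 [-0.68  0.49  0.54  1.78 -0.3   0.95 -0.17] t 23.05 op 0.184
[ 0.03577822  1.37745978 -1.31709866]
```

View pics/c8.png

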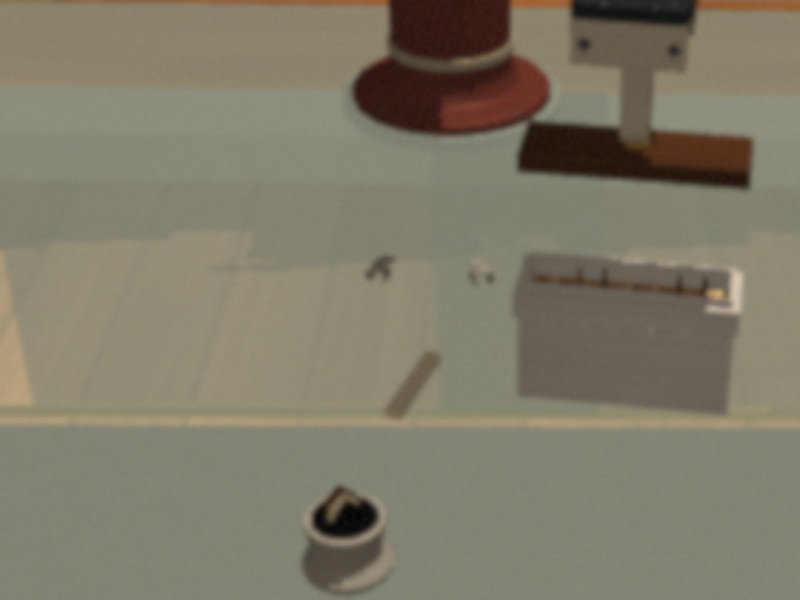

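The scene view shows the cover held level at crop (635,155), about 95 mm above the tray. The tray is seated in the tin at (630,280). The blank lies flat at (413,383), and the holder and finger picks look undisturbed.

```bash
python3 -c "
from cell import bot
print(bot.close_job())"
```

```text
the job is handed in; nothing more can be done
None
```

The job is handed in at about 23 s: the blank is on the glass, the tray is home in the tin, and the cover is held level about 95 mm above it; the verdict was not shown.

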